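# Draw the bottom blank from the stack chute and lay it on the drilling parallels

## Robot

A 7-joint arm with a two-finger parallel gripper is mounted at the origin on the work surface. World frame = base frame: x ahead of the robot, y to its left, z up, the work surface at z = 0. Lengths are in m, angles in rad, forces in N, time in s.
With the tool pointing down it reaches from about 0.4 to 0.85 m from the base axis. Payload 4.5 kg.
Tool frame: the origin (TCP) lies on the centre line of the jaws, within the pads' length; the fingertips stand 14 mm ahead of it and the grasp point (between the pads) lies 5 mm behind it; y points along the fingers, z is the direction in which the jaws open and shut, and the axes are right-handed (so a half turn about y gives the same grasp; the last joint's range is limited). The gripper opens to 88 mm and grips with 3 to 60 N. Pads are 18 mm wide; open, the fingers measure 123 mm over their backs; the gripper's body (75 mm by 187 mm) begins 45 mm behind the grasp point.
Start: joints at [-1.303, 0.689, -0.195, 1.565, 0.157, 0.902, -0.215], TCP at [0.145, 0.608, 0.253] pointing down, gripper open.
Joint ranges: [-3.01, 3.01], [-0.46, 2.08], [-1.47, 1.51], [0.13, 2.56], [-1, 4.14], [0.04, 2.09], [-2.66, 2.66]. Speed limits (rad/s): [2.57, 2.57, 3.14, 3.14, 3.14, 3.14, 3.14].

## Interface

Orientations are given as a unit quaternion [x, y, z, w].
In Python, from plant import get_state, imaging, job gives the robot as it stands.
- The arm moves only by the tool send_rows, never from a script. Its argument "motion" is a list that holds one entry, the list of rows, each a list of 7 numbers: the turn, a rotation vector about the tool's x, y, z scaled (see below), then the shift along the tool's x, y, z scaled (see below), then the gripper's target within -1 to 1 (shut at 1, half-way at 0, fully open at -1). In form: [[[rx, ry, rz, tx, ty, tz, gripper], ...]]. A call has exactly 5 rows; each row shifts and turns the commanded pose from where the row before left it, along the tool's axes as they then stand; what a row does not reach is not made up. The controller multiplies each number of a shift by 0.02 m and each number of a turn by 0.08 rad. A row lasts 1/12 s, in which the tool goes at most 41.7 mm and 7.16 degrees, less where a joint would pass 70% of its speed; a pose out of reach is approached as far as the arm can. A call with a number of a shift or a turn outside -1 to 1 is refused whole. A call with a gripper value outside its range is refused whole. The fingers move at their own pace and stop on an object; "force" is the grip in N (left out, the last holds). Time passes only in rows, so rows that do not move let the fingers close, or fill a call up. It gives the time, the measured TCP pose, the force and the opening at its end, in the units of the state.
- get_state(): the state, without advancing time (a new reading comes with each control period).
- imaging.snapshot(name): name is "side" or "top" or "wrist"; returns a dict with "img" (420x560x3 uint8, red, green, blue), "camera_matrix" (3x3 intrinsics, pixels), "dist_coeffs" ([k1, k2, p1, p2, k3] as OpenCV has them; the pictures are not rectified), "R" (3x3) and "t" (3): a world point X has camera coordinates R X + t; the wrist camera has in their place "hand_eye" (4x4, takes a point from camera to tool coordinates, whose origin is the TCP and whose axes are the tool frame's). Camera axes: x right, y down, z forward; pixel columns grow to the right and rows downward; lengths in m; the calibration is good to about 2 mm. A picture is of the moment at which its call begins: read the wrist's pose just before it. There is no depth.
- job.finish_job(): hands the job in, once; it reports no verdict.
The state is a dict: "clock": time; "q": joint angles; "qd": joint speeds; "joint_torque": joint torques, N m; "tool_pos": TCP position; "eef_rot": TCP orientation; "contact_force": force on the tool from outside, world axes, zero at the start; "moment": the same for the moment, N m; "opening": opening from 0.0 (shut) to 1.0 (fully open).
Only numpy, scipy, OpenCV 4.12 (cv2) and the standard library are available. Lean on these libraries where they do the work, as an engineer would, in place of code of your own. Each camera call takes 0.05 s, during which the arm holds its last target.

## Task

Draw the bottom aluminium blank straight out of its stack chute, leaving the aluminium blanks above it in the chute to settle flat, and lay it flat, centred and lengthwise on the two yellow drilling parallels. Keep hold of it until it is lying on them, do not drop it, then let go. Leave the red blanks and the nut, bush, tin and jar nearby alone.

Things in the scene. Friction and masses are not known exactly. Their poses are not given: they have to be found in the camera images.
- alu0: bottom aluminium blank, the one to take: plain bright flat bar, 100 x 36 x 12 mm (length x width x thickness), origin at the centre of its underside, x along its length, y across its width, z up; 0.09 to 0.15 kg. Lies on the chute floor (z = 20 mm), its nose poking 31 to 37 mm beyond the front lips to the chute's -x, free air below and beside. Drawing it along the chute's -x takes a few newtons; it is out when its origin is over 106 mm on the -x side of the chute's
- alu1: second aluminium blank, resting on the bottom one: 100 x 36 x 12 mm (length x width x thickness), origin at the centre of its underside, x along its length, y across its width, z up. Behind the lips; must stay in the chute and sinks 12 mm when the bottom one is gone (it may tip back for a moment while that is being drawn)
- alu2: third aluminium blank, on the second: 100 x 36 x 12 mm (length x width x thickness), origin at the centre of its underside, x along its length, y across its width, z up. Must stay in the chute
- alu3: top aluminium blank, on the third: 100 x 36 x 12 mm (length x width x thickness), origin at the centre of its underside, x along its length, y across its width, z up. Must stay in the chute
- chute_alu: fixed gravity stack chute with 4 aluminium blanks: green 4 mm walls on a dark wood block, open top. Origin: centre of underside, on the bench. x is its depth; the discharge slot is in its -x face, towards the robot (turned up to 20 degrees). Outside x +-55.5, y +-23.5, top z = 74 mm; steel foot 80 mm wide, 6 mm high, x -40 to 65. Inside 103 (x) by 39 mm (y).
- alu_slot (a point): middle of the lower edge of the aluminium chute's discharge slot, at floor height (20 mm above the bench), on the outer face of the lips, 55.5 mm to the -x side of the chute's origin. The slot is 39 mm wide and 15 mm high; above it two lips hold back the upper blanks. Axes as the chute; a blank is drawn along -x
- chute_red: fixed gravity stack chute with 3 red plastic blanks: green 4 mm walls on a dark wood block, open top. Origin: centre of underside, on the bench. x is its depth; the discharge slot is in its -x face, towards the robot (turned up to 20 degrees). Outside x +-55.5, y +-23.5, top z = 74 mm; steel foot 80 mm wide, 6 mm high, x -40 to 65. Inside 103 (x) by 39 mm (y). Leave alone
- red0: bottom red plastic blank, poking out of its chute in the same way, 100 x 36 x 12 mm (length x width x thickness), origin at the centre of its underside, x along its length, y across its width, z up. Leave alone
- red1: second red blank, 100 x 36 x 12 mm (length x width x thickness), origin at the centre of its underside, x along its length, y across its width, z up. Leave alone
- red2: top red blank, 100 x 36 x 12 mm (length x width x thickness), origin at the centre of its underside, x along its length, y across its width, z up. Leave alone
- rest: fixed drilling rest: dark steel plate 160 x 100 x 6 mm, origin at the centre of its underside, turned up to 20 degrees, with two yellow parallels 100 mm long (x), 10 wide, 22 high, at y = +-10 mm, tops 28 mm above the bench. The pair is 30 mm wide outside, so a blank overhangs 3 mm each side and fingers pass beside
- rest_top (a point): point midway between the two yellow parallels, level with their tops (28 mm above the bench); x along the parallels. The blank's underside centre belongs here, either way round
- oil_can: red and white tin, 60 mm across, 60 mm tall, at the right, leave alone; origin at centre of underside
- screw_jar: pale glass jar with white cap, 64 mm across, 65 mm tall, at the left, leave alone; origin at centre of underside
- hex_nut: loose steel nut, 26 mm across, 13 mm high, leave alone
- bush: loose brass bush, 28 mm across, 18 mm high, leave alone
There are look-alikes about, which are no part of the job. Leave any turquoise look-alike of the alu0 alone.

How it is judged:
By the outcome, as a careful person would: the job done as asked, in the order asked, and still so for the second after the job is handed in, with the robot touching nothing.
It also fails if it takes over 45 s, if anything falls off the work surface, if the arm or the gripper's body presses on something with over 40 N, if the wrist force passes 120 N, or if a joint passes its speed limit or range.

## Working session

There is one attempt and no reset: what is moved stays moved. The work goes in short steps, Python scripts to look and compute and a tool call to move; the robot and the scene stay as the last step left them, time stands still between calls to the robot, and variables do not carry over. Pictures are saved under pics/ and viewed, and the job is handed in when it is done.

Besides the shell and the picture viewer there is one more tool, called after "Emit:" as a command line: name --argument value ..., lists and objects as JSON in quotes. send_rows: Moves the arm, as the interface text tells. Its arguments: {"type":"object","properties":{"motion":{"type":"array"},"force":{"type":"number"}},"required":["motion"]}

```bash
mkdir -p pics; ls; python3 - <<'E'
from plant import get_state, imaging
import cv2,json,numpy as np
s=get_state(); print({k:np.round(v,4).tolist() for k,v in s.items()})
for n in ("side","top","wrist"):
    d=imaging.snapshot(n); cv2.imwrite(f"pics/{n}0.png",d["img"][:,:,::-1])
    np.savez(f"{n}0.npz",**d)
    print(n,{k:np.round(v,4).tolist() for k,v in d.items() if k!="img"})
E
```

```text
pics
{'clock': 0.0, 'q': [-1.3032, 0.69, -0.1945, 1.5664, 0.1573, 0.9025, -0.2151], 'qd': [-0.0005, 0.0018, 0.0007, 0.0001, -0.001, -0.0005, 0.0004], 'joint_torque': [-0.0008, -52.7567, -1.2672, -15.3433, -0.0527, 0.0065, 0.0002], 'tool_pos': [0.1447, 0.6074, 0.2519], 'eef_rot': [0.7029, -0.0825, 0.0824, -0.7016], 'contact_force': [-0.3159, -0.4921, -0.4524], 'moment': [-0.0039, -0.0678, 0.0403], 'opening': 1.0012}
side {'camera_matrix': [[478.6502, 0.0, 281.1886], [0.0, 478.6502, 207.793], [0.0, 0.0, 1.0]], 'dist_coeffs': [-0.0843, 0.0, 0.0, 0.0, 0.0], 'R': [[0.9866, -0.163, -0.0071], [-0.1163, -0.6722, -0.7311], [0.1144, 0.7222, -0.6822]], 't': [-0.5654, 0.1032, 1.1658]}
top {'camera_matrix': [[382.8657, 0.0, 286.5512], [0.0, 382.8657, 216.9537], [0.0, 0.0, 1.0]], 'dist_coeffs': [0.0157, 0.0, 0.0, 0.0, 0.0], 'R': [[0.0176, -0.9998, -0.0045], [-0.9892, -0.0167, -0.1457], [0.1456, 0.0071, -0.9893]], 't': [-0.0094, 0.5816, 1.1644]}
wrist {'camera_matrix': [[331.2219, 0.0, 278.3639], [0.0, 331.2219, 205.2871], [0.0, 0.0, 1.0]], 'dist_coeffs': [0.0001, 0.0, 0.0, 0.0, 0.0], 'hand_eye': [[0.0001, 0.9664, 0.2571, -0.0665], [-0.0002, -0.2571, 0.9664, -0.1315], [1.0, -0.0001, 0.0002, 0.0001], [0.0, 0.0, 0.0, 1.0]]}
```

View pics/side0.png

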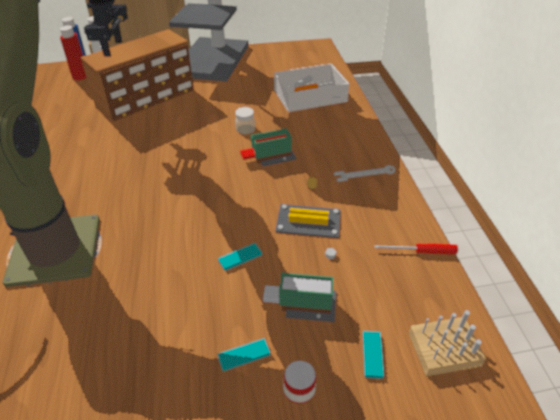

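View pics/top0.png

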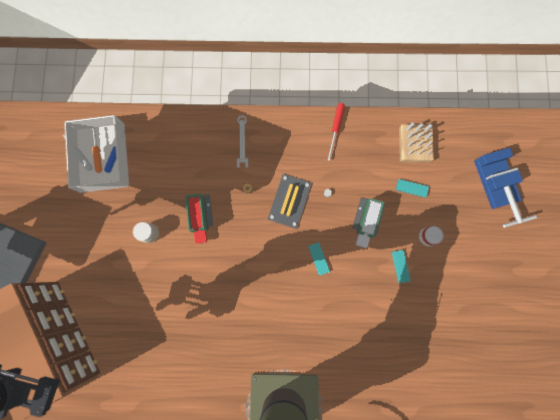

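View pics/wrist0.png

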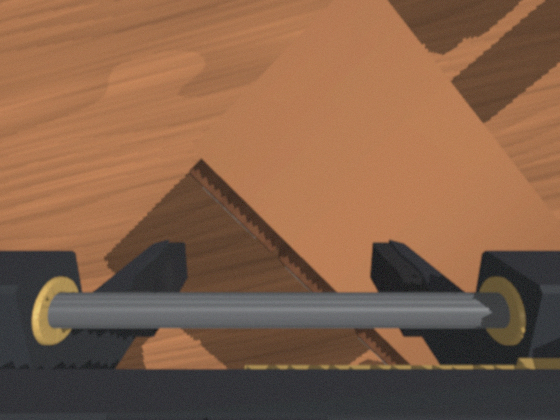

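The top view shows the aluminium chute at about (368,217) with its grey nose at (362,240). The red chute is at (199,215) and the rest at (290,200). The turquoise look-alikes lie loose at (319,258), (401,265) and (412,187). Next I'll enlarge the candidates.

```bash
cat > h.py <<'E'
import numpy as np,cv2
def load(n): return np.load(n,allow_pickle=True)
def ray(d,px):
    u=cv2.undistortPoints(np.array(px,float).reshape(-1,1,2),d["camera_matrix"],d["dist_coeffs"]).reshape(-1,2)
    v=np.c_[u,np.ones(len(u))]
    R=d["R"];return -R.T@d["t"], v@R
def onz(d,px,z):
    c,v=ray(d,px); return c+v*((z-c[2])/v[:,2])[:,None]
def proj(d,P):
    return cv2.projectPoints(np.array(P,float).reshape(-1,3),cv2.Rodrigues(d["R"])[0],d["t"],d["camera_matrix"],d["dist_coeffs"])[0].reshape(-1,2)
E
python3 - <<'E'
from h import *
t=load("top0.npz");s=load("side0.npz")
def crop(d,x0,y0,w,h,k): return cv2.resize(d["img"][y0:y0+h,x0:x0+w,::-1],(w*k,h*k),interpolation=cv2.INTER_CUBIC)
a=crop(t,335,185,60,75,7);b=crop(s,255,265,90,60,7)
cv2.imwrite("pics/c1.png",a);cv2.imwrite("pics/c2.png",b)
cv2.imwrite("pics/c3.png",crop(t,260,165,60,70,8));cv2.imwrite("pics/c4.png",crop(s,270,195,80,50,8))
E
```

```text
(no output)
```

View pics/c1.png

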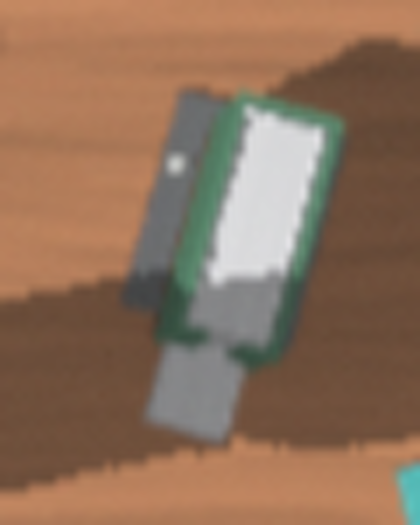

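View pics/c2.png

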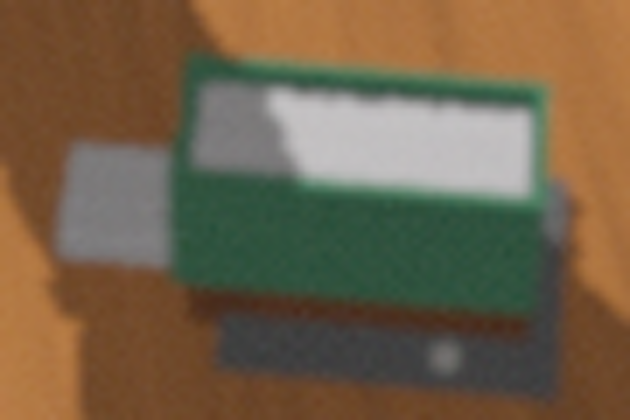

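View pics/c3.png

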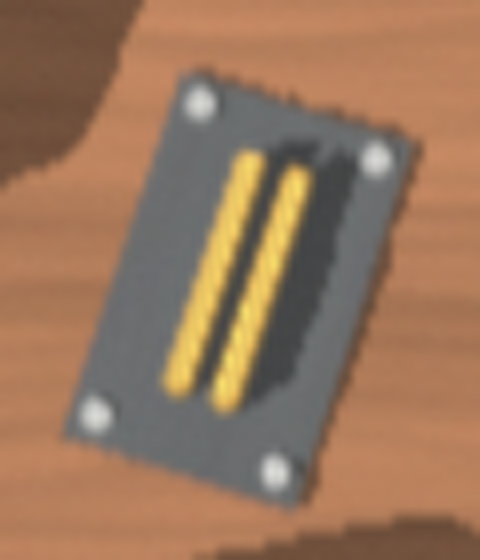

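View pics/c4.png

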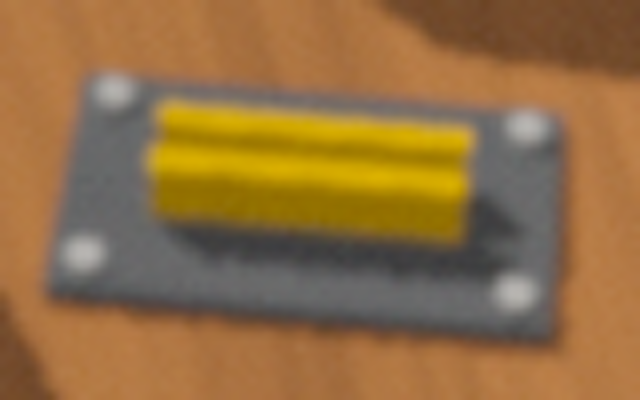

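In the crops the one to take is the grey nose sticking out of the green chute that holds bright grey bars, at top (362,240) and side (272,295). The red nose and the turquoise bars don't fit the description. Measuring it now.

```bash
python3 - <<'E'
from h import *
t=load("top0.npz");s=load("side0.npz")
def f(X,k,o): return [((X[0]+.5)/k-.5+o[0]),((X[1]+.5)/k-.5+o[1])]
# chute nose in top & side (hand-read edges), z=32
T=[f(x,7,(335,185)) for x in [(147,418),(222,440),(165,348),(245,368)]]
P=onz(t,T,.032);print("top nose FL,FR,BL,BR\n",P.round(4),"w",np.linalg.norm(P[0]-P[1]))
S=[f(x,7,(255,265)) for x in [(74,143),(60,262),(172,147),(172,268)]]
Q=onz(s,S,.032);print("side nose\n",Q.round(4),"w",np.linalg.norm(Q[0]-Q[1]))
# green rim mask top, plane .074
for n,d,box in(("top",t,(335,185,60,75)),("side",s,(255,265,90,60))):
    x,y,w,h=box;im=d["img"][y:y+h,x:x+w]
    hsv=cv2.cvtColor(im,cv2.COLOR_RGB2HSV)
    m=cv2.inRange(hsv,(50,60,20),(85,255,255))
    c=max(cv2.findContours(m,0,1)[0],key=cv2.contourArea)
    print(n,cv2.boundingRect(c))
R=[f(x,7,(335,185)) for x in [(237,92),(345,122),(280,362),(158,338)]]
G=onz(t,R,.074);print("rim top\n",G.round(4))
R2=[f(x,7,(255,265)) for x in [(188,58),(548,85),(545,203),(174,182)]]
G2=onz(s,R2,.074);print("rim side BL BR FR FL\n",G2.round(4), G2.mean(0))
# rest: yellow mask
for n,d,box in(("top",t,(260,165,60,70)),("side",s,(270,195,80,50))):
    x,y,w,h=box;im=d["img"][y:y+h,x:x+w]
    hsv=cv2.cvtColor(im,cv2.COLOR_RGB2HSV)
    m=cv2.inRange(hsv,(20,120,150 if n=='top' else 190),(32,255,255))
    yy,xx=np.nonzero(m);p=np.c_[xx+x,yy+y]
    W=onz(d,p,.028);c=W.mean(0);u,sv,v=np.linalg.svd(W[:,:2]-c[:2],full_matrices=False)
    a=(W[:,:2]-c[:2])@v.T
    print(n,"rest",c.round(4),np.degrees(np.arctan2(v[0,1],v[0,0])),a.min(0),a.max(0),len(p))
# plate corners top at z=.006
K=[f(x,8,(260,165)) for x in [(185,70),(420,145),(300,508),(63,435)]]
B=onz(t,K,.006);print("plate\n",B.round(4),B.mean(0),[np.linalg.norm(B[i]-B[i-1]).round(4) for i in range(4)])
K=[f(x,8,(270,195)) for x in [(88,75),(567,115),(555,335),(50,293)]]
B=onz(s,K,.006);print("plate side\n",B.round(4),B.mean(0),[np.linalg.norm(B[i]-B[i-1]).round(4) for i in range(4)])
E
```

```text
top nose FL,FR,BL,BR
 [[ 0.5001 -0.2177  0.032 ]
 [ 0.4908 -0.2512  0.032 ]
 [ 0.5318 -0.2261  0.032 ]
 [ 0.5234 -0.2619  0.032 ]] w 0.03472661591123262
side nose
 [[ 0.5016 -0.2189  0.032 ]
 [ 0.4911 -0.263   0.032 ]
 [ 0.5315 -0.2256  0.032 ]
 [ 0.5242 -0.2708  0.032 ]] w 0.04530136824105223
top (23, 14, 12, 35)
side (25, 19, 53, 26)
rim top
 [[ 0.6414 -0.2513  0.074 ]
 [ 0.6287 -0.2985  0.074 ]
 [ 0.5222 -0.2683  0.074 ]
 [ 0.5317 -0.2155  0.074 ]]
rim side BL BR FR FL
 [[ 0.5369 -0.2252  0.074 ]
 [ 0.642  -0.2539  0.074 ]
 [ 0.6306 -0.2964  0.074 ]
 [ 0.5252 -0.2705  0.074 ]] [ 0.58368397 -0.2615135   0.074     ]
top rest [ 0.6406 -0.0072  0.028 ] 162.49233548613103 [-0.05005381 -0.01597821] [0.05013297 0.01487212] 202
side rest [ 0.6427 -0.0092  0.028 ] -16.158271970721998 [-0.04961967 -0.01551626] [0.04822302 0.01470467] 212
plate
 [[ 0.7326  0.0162  0.006 ]
 [ 0.7024 -0.081   0.006 ]
 [ 0.5513 -0.0337  0.006 ]
 [ 0.5795  0.0628  0.006 ]] [ 0.64146051 -0.00893556  0.006     ] [np.float64(0.16), np.float64(0.1018), np.float64(0.1584), np.float64(0.1006)]
plate side
 [[ 0.5816  0.0617  0.006 ]
 [ 0.7336  0.0157  0.006 ]
 [ 0.7049 -0.0805  0.006 ]
 [ 0.5535 -0.0359  0.006 ]] [ 0.64339285 -0.00974652  0.006     ] [np.float64(0.1016), np.float64(0.1588), np.float64(0.1003), np.float64(0.1578)]
```

```bash
cat >> h.py <<'E'
from scipy.spatial.transform import Rotation as Ro
def target_R(yaw,tilt):
    # tool x = chute +x, y down, z = chute +y ; tilt leans body to chute -x
    c,s=np.cos(yaw),np.sin(yaw)
    M=np.array([[c,0,-s],[s,0,c],[0,-1,0]])
    return Ro.from_matrix(M)*Ro.from_rotvec([0,0,tilt])
def delta(pos,yaw,tilt):
    from plant import get_state
    s=get_state();r=Ro.from_quat(s["eef_rot"]);p=np.array(s["tool_pos"])
    G=target_R(yaw,tilt)
    print("clock",s["clock"],"pos",p.round(4),"F",np.round(s["contact_force"],1),"open",round(float(s["opening"]),3),"q",np.round(s["q"],2))
    rv=(r.inv()*G).as_rotvec(); dt=r.inv().apply(np.array(pos)-p)
    print("turn units",(rv/.08).round(2),"shift units (cur tool)",(dt/.02).round(2),"(target tool)",(G.inv().apply(np.array(pos)-p)/.02).round(2))
    print("toolaxes\n",r.as_matrix().round(3))
E
python3 - <<'E'
from h import *
delta([0.45,-.22,.25],np.radians(-15.5),0)
G=target_R(np.radians(-15.5),np.radians(12));print(G.as_matrix().round(3))
E
```

```text
clock 0.15 pos [0.1447 0.6076 0.2521] F [-1.   0.4 -0.5] open 1.003 q [-1.3   0.69 -0.19  1.57  0.16  0.9  -0.22]
turn units [0.02 0.46 0.  ] shift units (cur tool) [ 24.43   0.16 -36.72] (target tool) [ 25.77   0.11 -35.79]
toolaxes
 [[ 0.973 -0.     0.232]
 [-0.232 -0.001  0.973]
 [ 0.    -1.    -0.001]]
[[ 0.943 -0.2    0.267]
 [-0.261  0.056  0.964]
 [-0.208 -0.978  0.   ]]
```

Emit:
send_rows --motion '[[[0,0.23,0,1,0,-1,-1],[0,0.23,0,1,0,-1,-1],[0,0,0,1,0,-1,-1],[0,0,0,1,0,-1,-1],[0,0,0,1,0,-1,-1]]]'

```text
clock: 0.57
tool_pos: [0.2162, 0.4843, 0.2525]
eef_rot: [0.701, -0.095, 0.095, -0.7]
contact_force: [0.2, -0.8, 0.2]
opening: 1.001
```

```bash
python3 -c "
from h import *
delta([0.45,-.22,.25],np.radians(-15.5),0)"
```

```text
clock 0.5667 pos [0.2162 0.4843 0.2525] F [ 0.2 -0.8  0.2] open 1.001 q [-1.11  0.57 -0.2   1.85  0.16  0.74 -0.1 ]
turn units [0.01 0.   0.  ] shift units (cur tool) [ 20.67   0.14 -30.81] (target tool) [ 20.68   0.13 -30.81]
toolaxes
 [[ 0.964 -0.     0.267]
 [-0.267 -0.001  0.964]
 [ 0.    -1.    -0.001]]
```

Emit:
send_rows --motion '[[[0,0,0,1,0,-1,-1],[0,0,0,1,0,-1,-1],[0,0,0,1,0,-1,-1],[0,0,0,1,0,-1,-1],[0,0,0,1,0,-1,-1]]]'

```text
clock: 0.98
tool_pos: [0.2858, 0.3613, 0.2527]
eef_rot: [0.701, -0.095, 0.095, -0.701]
contact_force: [0.8, -0.0, -0.2]
opening: 1.002
```

Emit:
send_rows --motion '[[[0,0,0,1,0,-1,-1],[0,0,0,1,0,-1,-1],[0,0,0,1,0,-1,-1],[0,0,0,1,0,-1,-1],[0,0,0,1,0,-1,-1]]]'

```text
clock: 1.4
tool_pos: [0.3554, 0.2382, 0.2527]
eef_rot: [0.701, -0.095, 0.095, -0.701]
contact_force: [0.5, -0.3, 0.3]
opening: 1.002
```

Emit:
send_rows --motion '[[[0,0,0,1,0,-1,-1],[0,0,0,1,0,-1,-1],[0,0,0,1,0,-1,-1],[0,0,0,1,0,-1,-1],[0,0,0,1,0,-1,-1]]]'

```text
clock: 1.82
tool_pos: [0.4251, 0.1151, 0.2527]
eef_rot: [-0.701, 0.095, -0.095, 0.701]
contact_force: [0.8, -0.5, 0.6]
opening: 0.998
```

Emit:
send_rows --motion '[[[0,0,0,0.2,0,-1,-1],[0,0,0,0.2,0,-1,-1],[0,0,0,0,0,-1,-1],[0,0,0,0,0,-1,-1],[0,0,0,0,0,-1,-1]]]'

```text
clock: 2.23
tool_pos: [0.4053, 0.0169, 0.2526]
eef_rot: [-0.701, 0.095, -0.095, 0.701]
contact_force: [-0.9, -0.9, -0.3]
opening: 0.998
```

Emit:
send_rows --motion '[[[0,0,0,0,0,-1,-1],[0,0,0,0,0,-1,-1],[0,0,0,0,0,-1,-1],[0,0,0,0,0,-1,-1],[0,0,0,0,0,-1,-1]]]'

```text
clock: 2.65
tool_pos: [0.3785, -0.0793, 0.2527]
eef_rot: [-0.701, 0.095, -0.095, 0.701]
contact_force: [0.6, -0.4, -0.2]
opening: 1.0
```

```bash
cat > w.py <<'E'
import sys
from h import *
from plant import get_state, imaging
def wrist(tag):
    s=get_state();d=imaging.snapshot("wrist")
    T=np.eye(4);T[:3,:3]=Ro.from_quat(s["eef_rot"]).as_matrix();T[:3,3]=s["tool_pos"]
    C=np.linalg.inv(T@d["hand_eye"]);d=dict(d);d["R"]=C[:3,:3];d["t"]=C[:3,3]
    np.savez(tag+".npz",**d);cv2.imwrite(f"pics/{tag}.png",d["img"][:,:,::-1]);return d
E
python3 -c "
from w import *
delta([0.45,-.22,.25],np.radians(-15.5),0)
wrist('w1')"
```

```text
clock 2.65 pos [ 0.3785 -0.0793  0.2527] F [ 0.6 -0.4 -0.2] open 1.0 q [ 0.29  0.4  -0.29  2.23  0.22  0.53  1.13]
turn units [-0. -0. -0.] shift units (cur tool) [ 5.32  0.13 -5.82] (target tool) [ 5.32  0.13 -5.82]
toolaxes
 [[ 0.964 -0.     0.267]
 [-0.267  0.     0.964]
 [-0.    -1.     0.   ]]
```

View pics/w1.png

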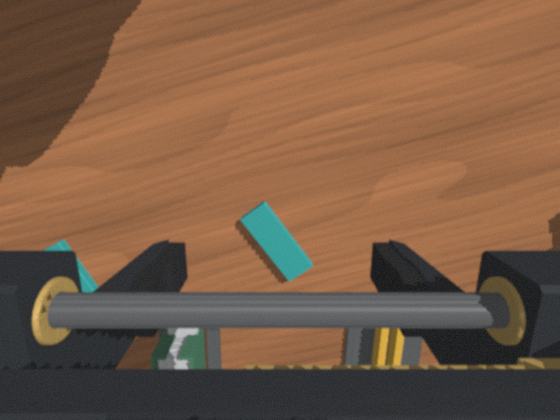

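The wrist view shows a turquoise bar at (277,240), the aluminium chute at (180,345) and the rest at (388,345). The tool is aligned with both, so I'll move above the nose and lean the gripper body back from the chute.

Emit:
send_rows --motion '[[[0,0,0,0.82,0.4,-0.6,-1],[0,0,0,0.82,0.4,-0.6,-1],[0,0,0,0.82,0.4,-0.6,-1],[0,0,0,0.82,0.4,-0.6,-1],[0,0,0,0.82,0.4,-0.6,-1]]]'

```text
clock: 3.12
tool_pos: [0.4425, -0.1587, 0.2122]
eef_rot: [-0.701, 0.095, -0.095, 0.701]
contact_force: [-0.1, 1.2, 0.1]
opening: 1.001
```

Emit:
send_rows --motion '[[[0,0,0,0.82,0.4,-0.6,-1],[0,0,0,0.82,0.4,-0.6,-1],[0,0,0,0.82,0.4,-0.6,-1],[0,0,0,0.82,0.4,-0.6,-1],[0,0,0,0.82,0.4,-0.6,-1]]]'

```text
clock: 3.53
tool_pos: [0.5055, -0.2383, 0.172]
eef_rot: [-0.701, 0.095, -0.095, 0.701]
contact_force: [0.5, 0.6, 0.0]
opening: 0.998
```

```bash
python3 -c "
from w import *
delta([0.508,-.238,.15],np.radians(-15.5),-np.radians(15))
d=wrist('w2')
print(proj(d,[[.4955,-.2345,.032],[.529,-.2452,.032],[.6415,-.0085,.028]]).round(1))"
```

```text
clock 3.5333 pos [ 0.5055 -0.2383  0.172 ] F [0.5 0.6 0. ] open 0.998 q [ 0.51  0.72 -0.26  1.84  0.3   0.62  1.37]
turn units [-0.    0.   -3.28] shift units (cur tool) [0.12 1.1  0.05] (target tool) [-0.17  1.09  0.05]
toolaxes
 [[ 0.964 -0.     0.267]
 [-0.267  0.     0.964]
 [-0.    -1.     0.   ]]
[[279.4 186.5]
 [277.8 226.4]
 [561.6 272.1]]
```

View pics/w2.png

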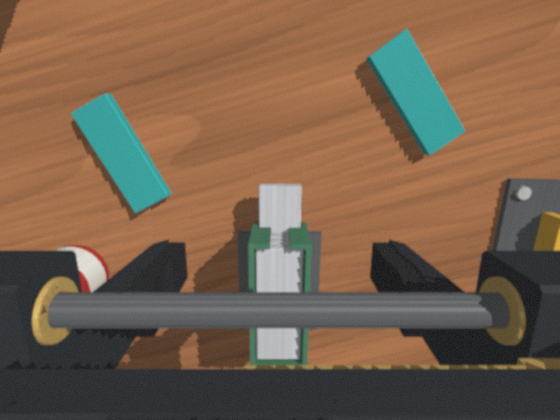

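The wrist view shows the bright nose at columns 259–301 with its front edge at row 184. The prediction was (279.4,186.5), so the views agree. Refining it with edges.

```bash
python3 -c "
from h import *
d=load('w2.npz');im=d['img'].astype(int)
hsv=cv2.cvtColor(d['img'],cv2.COLOR_RGB2HSV)
m=((hsv[...,1]<40)&(hsv[...,2]>130)).astype(np.uint8)
for r in range(182,250,6):
    c=np.nonzero(m[r,230:330])[0]+230
    if len(c):
        e=onz(d,[[c.min()-.5,r],[c.max()+.5,r]],.032); print(r,c.min(),c.max(),e[:,:2].round(4).tolist(),e[:,:2].mean(0).round(4))
rows=np.nonzero(m[:,280])[0];print(rows[rows>150].min(), onz(d,[[280,rows[rows>150].min()-.5]],.032))
# green rim outer at z=.074
g=cv2.inRange(hsv,(50,60,20),(85,255,255))
for r in (240,260,280,340,355):
    c=np.nonzero(g[r,220:340])[0]+220;e=onz(d,[[c.min()-.5,r],[c.max()+.5,r]],.074);print('g',r,c.min(),c.max(),e[:,:2].mean(0).round(4),np.linalg.norm(e[0]-e[1]).round(4))
"
```

```text
188 259 301 [[0.4921, -0.2517], [0.5017, -0.217]] [ 0.4969 -0.2344]
194 259 300 [[0.497, -0.2531], [0.5065, -0.2191]] [ 0.5017 -0.2361]
200 259 300 [[0.502, -0.2546], [0.5115, -0.2204]] [ 0.5068 -0.2375]
206 259 300 [[0.507, -0.2561], [0.5166, -0.2217]] [ 0.5118 -0.2389]
212 259 300 [[0.5121, -0.2576], [0.5217, -0.2231]] [ 0.5169 -0.2403]
218 259 300 [[0.5173, -0.2591], [0.5269, -0.2244]] [ 0.5221 -0.2417]
224 259 300 [[0.5224, -0.2606], [0.5321, -0.2258]] [ 0.5273 -0.2432]
230 270 286 [[0.5302, -0.253], [0.5342, -0.2388]] [ 0.5322 -0.2459]
236 270 281 [[0.5355, -0.2545], [0.5383, -0.2444]] [ 0.5369 -0.2495]
242 270 281 [[0.5409, -0.256], [0.5437, -0.2459]] [ 0.5423 -0.251 ]
248 269 283 [[0.546, -0.2584], [0.5496, -0.2457]] [ 0.5478 -0.252 ]
184 [[ 0.49320416 -0.23333691  0.032     ]]
g 240 249 309 [ 0.5258 -0.2433] 0.045
g 260 248 310 [ 0.5412 -0.2476] 0.0472
g 280 248 309 [ 0.557  -0.2524] 0.0473
g 340 250 306 [ 0.6081 -0.2669] 0.0458
g 355 251 306 [ 0.6219 -0.2703] 0.0456
```

Emit:
send_rows --motion '[[[0,0,-0.82,0,0,0,-1],[0,0.06,-0.82,0,0,0,-1],[0,0,-0.82,0,0,0,-1],[0,0,-0.82,0,0,0,-1],[0,0,0,0,0,0,-1]]]'

```text
clock: 4.0
tool_pos: [0.5016, -0.2366, 0.172]
eef_rot: [0.707, -0.006, 0.187, -0.682]
contact_force: [-1.0, -0.6, -0.4]
opening: 0.999
```

```bash
python3 -c "
from w import *
delta([0.507,-.2375,.023],np.radians(-15.8),-np.radians(15))"
```

```text
clock 4.0 pos [ 0.5016 -0.2366  0.172 ] F [-1.  -0.6 -0.4] open 0.999 q [ 0.45  0.66 -0.13  2.09  0.39  0.15  1.27]
turn units [-0.    0.01 -0.04] shift units (cur tool) [-1.64  7.27  0.03] (target tool) [-1.67  7.27  0.03]
toolaxes
 [[ 0.93   0.246  0.272]
 [-0.263 -0.069  0.962]
 [ 0.256 -0.967  0.   ]]
```

Emit:
send_rows --motion '[[[0,0,0,-0.16,0.8,0,-1],[0,0,0,-0.16,0.8,0,-1],[0,0,0,-0.16,0.8,0,-1],[0,0,0,-0.16,0.8,0,-1],[0,0,0,-0.16,0.8,0,-1]]]'

```text
clock: 4.42
tool_pos: [0.5113, -0.2415, 0.1179]
eef_rot: [0.708, -0.008, 0.185, -0.681]
contact_force: [0.4, 1.0, 0.3]
opening: 0.999
```

```bash
python3 -c "
from w import *
delta([0.507,-.2375,.023],np.radians(-15.8),-np.radians(15))
d=wrist('w3')"
```

```text
clock 4.4167 pos [ 0.5113 -0.2415  0.1179] F [0.4 1.  0.3] open 0.999 q [ 0.43  0.77 -0.09  2.09  0.97  0.05  0.7 ]
turn units [ 0.04  0.01 -0.09] shift units (cur tool) [-1.45  4.53  0.15] (target tool) [-1.48  4.52  0.13]
toolaxes
 [[ 0.931  0.241  0.272]
 [-0.263 -0.071  0.962]
 [ 0.252 -0.968 -0.003]]
```

View pics/w3.png

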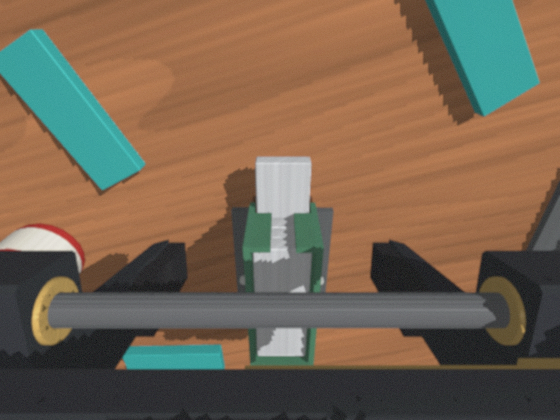

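Joint 6 is close to its lower limit with this tilt. I'll reduce the lean to about 5° and grip slightly higher on the blank instead.

Emit:
send_rows --motion '[[[0,0,0.5,0,0,0,-1],[0,0,0.5,0,0,0,-1],[0,0,0.5,0,0,0,-1],[0,0,0.6,0,0,0,-1],[0,0,0,0,0,0,-1]]]'

```text
clock: 4.88
tool_pos: [0.5126, -0.2416, 0.1192]
eef_rot: [0.703, -0.067, 0.128, -0.696]
contact_force: [0.4, -0.6, -0.2]
opening: 0.999
```

```bash
python3 -c "
from w import *
delta([0.506,-.2375,.028],np.radians(-15.8),-np.radians(5))"
```

```text
clock 4.8833 pos [ 0.5126 -0.2416  0.1192] F [ 0.4 -0.6 -0.2] open 0.999 q [ 0.65  0.82 -0.48  1.92  0.79  0.49  0.91]
turn units [-0.01 -0.02  0.  ] shift units (cur tool) [-0.77  4.51  0.1 ] (target tool) [-0.77  4.51  0.11]
toolaxes
 [[ 0.958  0.085  0.274]
 [-0.273 -0.023  0.962]
 [ 0.088 -0.996  0.001]]
```

Emit:
send_rows --motion '[[[0,0,0,-0.2,0.6,0.03,-1],[0,0,0,-0.2,0.6,0.03,-1],[0,0,0,-0.15,0.6,0.02,-1],[0,0,0,-0.1,0.6,0.02,-1],[0,0,0,-0.1,0.6,0,-1]]]'

```text
clock: 5.3
tool_pos: [0.5015, -0.2364, 0.0573]
eef_rot: [0.704, -0.067, 0.127, -0.695]
contact_force: [0.3, -0.1, 0.8]
opening: 1.005
```

```bash
python3 -c "
from w import *
delta([0.506,-.2375,.028],np.radians(-15.8),-np.radians(5))
d=wrist('w4')"
```

```text
clock 5.3 pos [ 0.5015 -0.2364  0.0573] F [ 0.3 -0.1  0.8] open 1.005 q [ 0.55  0.9  -0.32  1.98  0.92  0.31  0.77]
turn units [ 0.02  0.   -0.  ] shift units (cur tool) [0.1  1.48 0.01] (target tool) [0.1  1.48 0.01]
toolaxes
 [[ 0.959  0.083  0.272]
 [-0.271 -0.025  0.962]
 [ 0.087 -0.996 -0.001]]
```

View pics/w4.png

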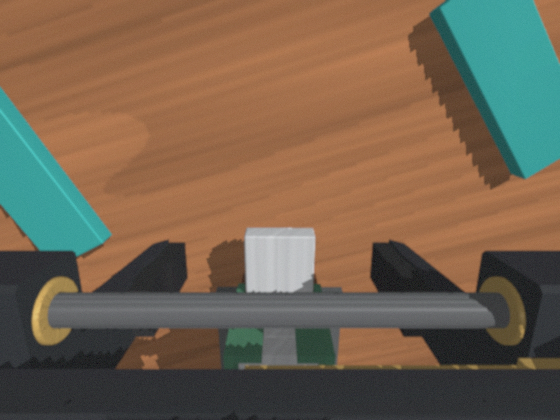

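```bash
python3 -c "
import numpy as np
from scipy.optimize import fsolve
D=np.array([(.6245,.252,.69,1.566),(.3867,.2527,.4,2.23),(.5589,.172,.72,1.84),(.5303,.2525,.57,1.85)])
A=[];b=[]
for r,z,q2,q4 in D:
    A+=[[np.sin(q2),np.sin(q2+q4),0],[np.cos(q2),np.cos(q2+q4),1]];b+=[r,z]
x,res,_,_=np.linalg.lstsq(np.array(A),b,rcond=None);print(x,np.dot(A,x)-b)
a,l,h=x
for r,z in((.56,.0307),(.52,.031),(.485,.031),(.47,.031),(.485,.1),(.64,.04)):
  for tilt in (0,):
    f=lambda q:[a*np.sin(q[0])+l*np.sin(q[0]+q[1])-r,h+a*np.cos(q[0])+l*np.cos(q[0]+q[1])-z]
    q=fsolve(f,[.8,1.9]);print(r,z,q,np.pi-q.sum())
"
```

```text
[0.55858106 0.34673398 0.04137456] [-0.00046967  0.00075406  0.00057109  0.00082158 -0.00010001 -0.00040802
  0.00017419 -0.00116763]
0.56 0.0307 [0.95958381 1.88176257] 0.3002462744798047
0.52 0.031 [0.94000437 2.00151033] 0.2000779606821932
0.485 0.031 [0.92914003 2.10403746] 0.10841516249666405
0.47 0.031 [0.92636168 2.14755336] 0.06767761203332245
0.485 0.1 [0.78840794 2.09408594] 0.2590987738065147
0.64 0.04 [1.0015029  1.62926488] 0.5108248690334749
```

Staying vertical leaves more room at joint 6 for the draw. I'll set the tilt to 0, grip further back on the nose (20 mm from its tip), and keep the gripper body 5 mm above the chute top.

Emit:
send_rows --motion '[[[0,0,0.55,0,0,0,-1],[0,0,0.54,0,0,0,-1],[0,0,0,0,0,0,-1],[0,0,0,0,0,0,-1],[0,0,0,0,0,0,-1]]]'

```text
clock: 5.77
tool_pos: [0.5012, -0.2367, 0.0577]
eef_rot: [0.701, -0.097, 0.097, -0.7]
contact_force: [-0.3, 0.7, -0.1]
opening: 1.0
```

```bash
python3 -c "
from w import *
delta([0.513,-.239,.029],np.radians(-15.8),0)"
```

```text
clock 5.7667 pos [ 0.5012 -0.2367  0.0577] F [-0.3  0.7 -0.1] open 1.0 q [ 0.62  0.93 -0.45  1.9   0.82  0.5   0.88]
turn units [0.02 0.   0.01] shift units (cur tool) [0.6  1.44 0.05] (target tool) [0.6  1.44 0.05]
toolaxes
 [[ 0.962  0.     0.272]
 [-0.272 -0.002  0.962]
 [ 0.001 -1.    -0.002]]
```

Emit:
send_rows --motion '[[[0,0,0,0.2,0.4,0.03,-1],[0,0,0,0.2,0.4,0.02,-1],[0,0,0,0.2,0.4,0,-1],[0,0,0,0,0.24,0,-1],[0,0,0,0,0,0,-1]]]'

```text
clock: 6.18
tool_pos: [0.5128, -0.2388, 0.0271]
eef_rot: [0.701, -0.098, 0.096, -0.7]
contact_force: [0.4, -0.2, 0.7]
opening: 0.999
```

```bash
python3 -c "
from w import *
delta([0.513,-.239,.029],np.radians(-15.8),0)
wrist('w5')
d=imaging.snapshot('side');cv2.imwrite('pics/s1.png',cv2.resize(d['img'][220:350,200:380,::-1],None,fx=4,fy=4))"
```

```text
clock 6.1833 pos [ 0.5128 -0.2388  0.0271] F [ 0.4 -0.2  0.7] open 0.999 q [ 0.59  0.99 -0.42  1.87  0.84  0.47  0.87]
turn units [ 0.02  0.   -0.03] shift units (cur tool) [ 0.01 -0.09 -0.01] (target tool) [ 0.01 -0.09 -0.01]
toolaxes
 [[ 0.962 -0.002  0.272]
 [-0.272 -0.001  0.962]
 [-0.002 -1.    -0.001]]
```

View pics/w5.png

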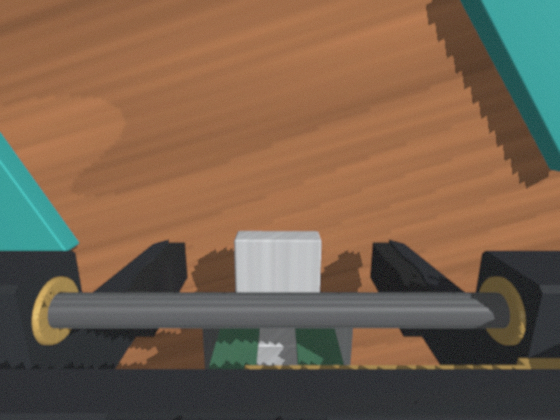

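View pics/s1.png

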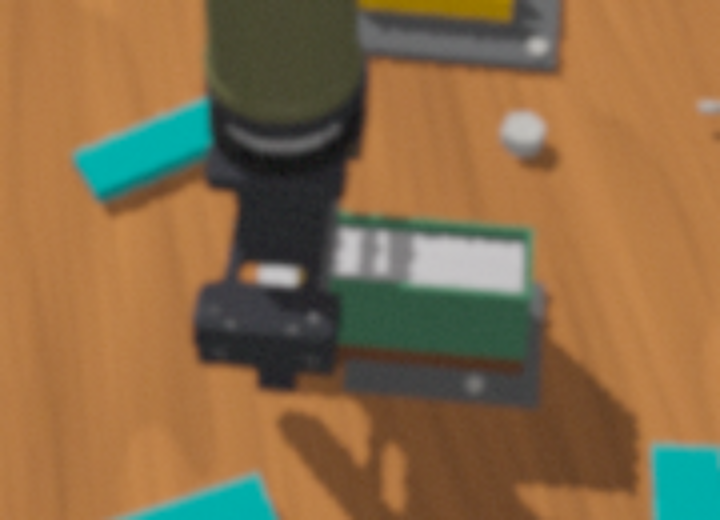

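The nose is centred between the jaws (235–321, centre 278) and nothing is touching. Closing the gripper.

Emit:
send_rows --motion '[[[0,0,0,0,-0.07,0,0.5],[0,0,0,0,0,0,0.5],[0,0,0,0,0,0,1],[0,0,0,0,0,0,1],[0,0,0,0,0,0,1]]]' --force 45

```text
clock: 6.7
tool_pos: [0.5135, -0.2392, 0.0304]
eef_rot: [0.701, -0.097, 0.097, -0.7]
contact_force: [0.7, -0.4, 0.6]
opening: 0.648
```

Emit:
send_rows --motion '[[[0,0,0,0,0,0,1],[0,0,0,0,0,0,1],[0,0,0,0,0,0,1],[0,0,0,0,0,0,1],[0,0,0,0,0,0,1]]]'

```text
clock: 7.12
tool_pos: [0.5134, -0.2392, 0.0302]
eef_rot: [0.701, -0.097, 0.097, -0.7]
contact_force: [0.1, 0.7, 1.0]
opening: 0.404
```

Emit:
send_rows --motion '[[[0,0,0,0,0,0,1],[0,0,0,-0.1,0,0,1],[0,0,0,-0.2,0,0,1],[0,0,0,-0.2,0,0,1],[0,0,0,-0.2,0,0,1]]]'

```text
clock: 7.53
tool_pos: [0.5018, -0.2354, 0.0304]
eef_rot: [0.701, -0.096, 0.099, -0.7]
contact_force: [5.0, -2.0, -2.8]
opening: 0.405
```

```bash
python3 -c "
from w import *
delta([0.4405,-.2186,.0302],np.radians(-15.8),0)
wrist('w6')"
```

```text
clock 7.5333 pos [ 0.5018 -0.2354  0.0304] F [ 5.  -2.  -2.8] open 0.405 q [ 0.59  0.97 -0.4   1.91  0.86  0.44  0.84]
turn units [0.   0.   0.05] shift units (cur tool) [-3.18 -0.   -0.03] (target tool) [-3.18  0.01 -0.03]
toolaxes
 [[ 0.962  0.004  0.272]
 [-0.272 -0.001  0.962]
 [ 0.004 -1.    -0.   ]]
```

View pics/w6.png

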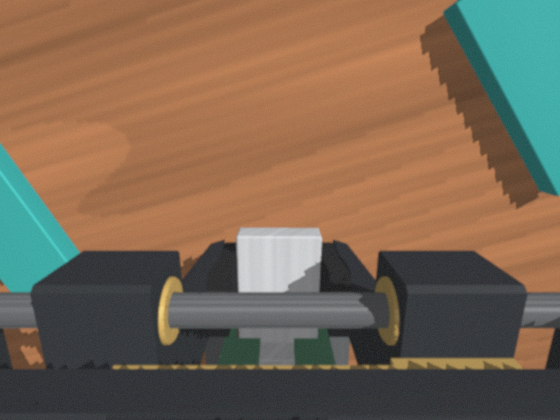

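Emit:
send_rows --motion '[[[0,0,0,-0.2,0,0,1],[0,0,0,-0.2,0,0,1],[0,0,0,-0.2,0,0,1],[0,0,0,-0.2,0,0,1],[0,0,0,-0.2,0,0,1]]]'

```text
clock: 8.0
tool_pos: [0.4819, -0.2298, 0.0304]
eef_rot: [0.701, -0.096, 0.098, -0.7]
contact_force: [1.5, -0.5, -0.6]
opening: 0.407
```

Emit:
send_rows --motion '[[[0,0,0,-0.2,0,0,1],[0,0,0,-0.2,0,0,1],[0,0,0,-0.2,0,0,1],[0,0,0,-0.2,0,0,1],[0,0,0,-0.2,0,0,1]]]'

```text
clock: 8.42
tool_pos: [0.4607, -0.2242, 0.0301]
eef_rot: [0.701, -0.097, 0.097, -0.7]
contact_force: [1.9, -0.3, -0.6]
opening: 0.401
```

```bash
python3 -c "
from w import *
delta([0.4405,-.2186,.0302],np.radians(-15.8),0)
d=imaging.snapshot('side');cv2.imwrite('pics/s2.png',cv2.resize(d['img'][220:350,200:380,::-1],None,fx=4,fy=4))"
```

```text
clock 8.4167 pos [ 0.4607 -0.2242  0.0301] F [ 1.9 -0.3 -0.6] open 0.401 q [ 0.55  0.94 -0.31  2.03  0.93  0.31  0.75]
turn units [ 0.02 -0.   -0.01] shift units (cur tool) [-1.05 -0.   -0.  ] (target tool) [-1.05 -0.   -0.  ]
toolaxes
 [[ 0.962 -0.001  0.272]
 [-0.272 -0.001  0.962]
 [-0.001 -1.    -0.002]]
```

View pics/s2.png

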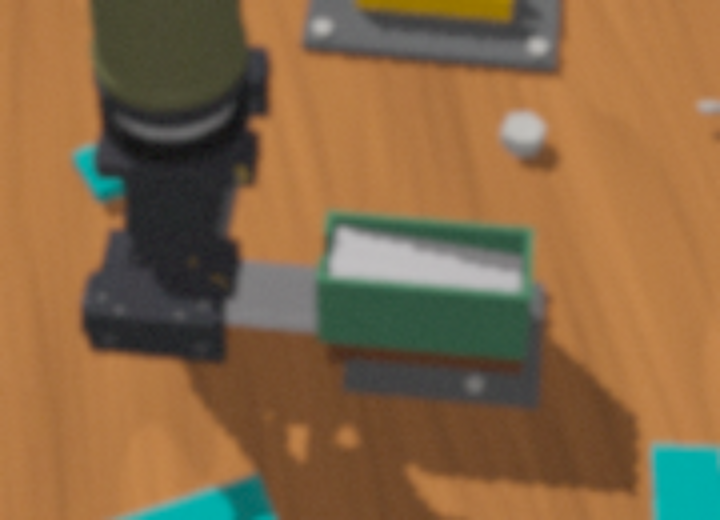

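Halfway: the blank is being drawn cleanly, and the upper blanks have tipped back as expected. Continuing.

Emit:
send_rows --motion '[[[0,0,0,-0.2,0,0,1],[0,0,0,-0.2,0,0,1],[0,0,0,-0.2,0,0,1],[0,0,0,-0.2,0,0,1],[0,0,0,-0.2,0,0,1]]]'

```text
clock: 8.88
tool_pos: [0.4413, -0.2188, 0.0301]
eef_rot: [0.701, -0.098, 0.097, -0.7]
contact_force: [0.3, -0.5, -0.6]
opening: 0.403
```

Emit:
send_rows --motion '[[[0,0,0,-0.2,0,0,1],[0,0,0,-0.2,0,0,1],[0,0,0,-0.1,0,0,1],[0,0,0,0,0,0,1],[0,0,0,0,0,0,1]]]'

```text
clock: 9.3
tool_pos: [0.4327, -0.2162, 0.0301]
eef_rot: [0.701, -0.097, 0.097, -0.7]
contact_force: [0.6, 0.5, -0.4]
opening: 0.403
```

```bash
python3 -c "
from w import *
delta([0.4405,-.2186,.0302],np.radians(-15.8),0)
wrist('w7')
d=imaging.snapshot('side');cv2.imwrite('pics/s3.png',cv2.resize(d['img'][220:350,200:380,::-1],None,fx=4,fy=4))
d=imaging.snapshot('top');cv2.imwrite('pics/t3.png',cv2.resize(d['img'][170:290,300:440,::-1],None,fx=5,fy=5))"
```

```text
clock 9.3 pos [ 0.4327 -0.2162  0.0301] F [ 0.6  0.5 -0.4] open 0.403 q [ 0.49  0.93 -0.2   2.12  1.    0.19  0.67]
turn units [0.02 0.   0.  ] shift units (cur tool) [ 0.41 -0.   -0.01] (target tool) [ 0.41 -0.   -0.01]
toolaxes
 [[ 0.962 -0.     0.272]
 [-0.272 -0.002  0.962]
 [ 0.    -1.    -0.002]]
```

View pics/s3.png

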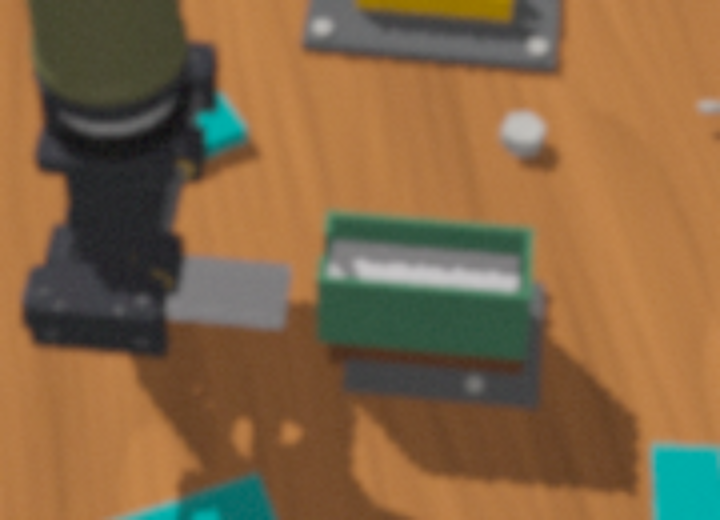

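View pics/t3.png

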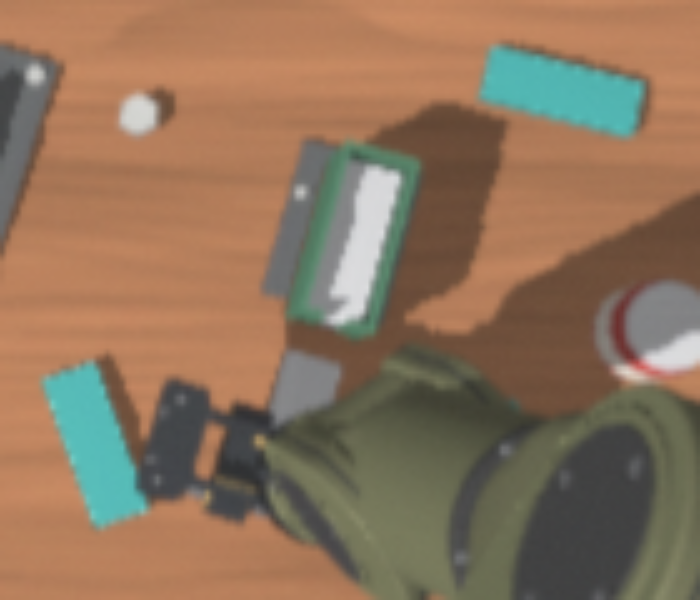

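View pics/w7.png

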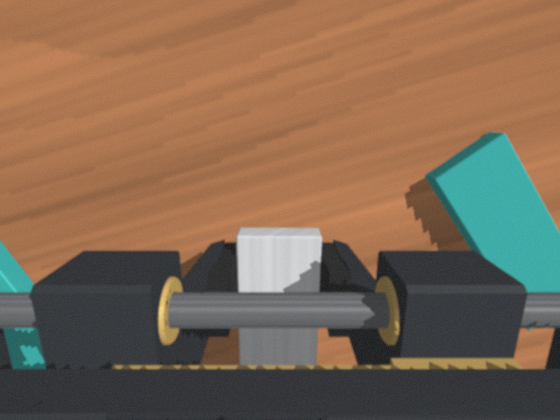

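The blank is fully out and held level (side (225,293) in the crop), and the three remaining blanks have settled in the chute. Now I'll locate the held blank in the tool frame, lifting first.

Emit:
send_rows --motion '[[[0,0,0,0,-0.5,0,1],[0,0,0,0,-1,0,1],[0,0,0,0,-1,0,1],[0,0,0,0,-1,0,1],[0,0,0,0,-1,0,1]]]'

```text
clock: 9.87
tool_pos: [0.4324, -0.2162, 0.121]
eef_rot: [0.701, -0.097, 0.097, -0.7]
contact_force: [0.6, -0.3, -1.7]
opening: 0.404
```

```bash
python3 -c "
from w import *
d=load('w7.npz')
g=cv2.cvtColor(d['img'],cv2.COLOR_RGB2GRAY)
print(g[222:250,250:310].mean(1).round(0).tolist())
for r in (260,280,345,355): print(r,g[r,225:335].tolist())
a=onz(d,[[279,228.5],[279,230],[279,236],[279,237],[279,238]],.032);b=onz(d,[[279,228.5]],.020)
G=target_R(np.radians(-15.8),0);p=np.array([.4327,-.2162,.0301])
print(G.inv().apply(a-p).round(4),G.inv().apply(b-p).round(4))
delta([0.6115,0,.12],np.radians(-17),0)
"; python3 -c "
import cv2
i=cv2.imread('pics/w7.png')[215:365,220:340];cv2.imwrite('pics/w7c.png',cv2.resize(i,None,fx=4,fy=4))"
```

```text
[136.0, 136.0, 136.0, 136.0, 141.0, 156.0, 174.0, 183.0, 184.0, 185.0, 186.0, 187.0, 188.0, 198.0, 212.0, 216.0, 212.0, 208.0, 207.0, 207.0, 207.0, 207.0, 208.0, 207.0, 207.0, 207.0, 207.0, 207.0]
260 [47, 51, 48, 48, 46, 48, 48, 53, 46, 49, 50, 79, 130, 176, 198, 207, 207, 209, 213, 213, 212, 211, 212, 207, 208, 203, 203, 205, 203, 207, 207, 207, 206, 207, 201, 204, 209, 210, 211, 213, 210, 212, 214, 213, 213, 213, 211, 207, 204, 202, 203, 205, 208, 209, 209, 206, 206, 206, 206, 204, 201, 201, 204, 202, 204, 203, 207, 210, 209, 207, 213, 211, 208, 210, 208, 206, 207, 206, 207, 208, 208, 209, 210, 209, 213, 211, 209, 205, 196, 184, 179, 181, 187, 199, 194, 158, 95, 50, 46, 47, 50, 52, 50, 52, 54, 47, 49, 49, 51, 52]
280 [49, 50, 42, 46, 46, 47, 50, 56, 45, 51, 53, 59, 105, 154, 193, 205, 205, 211, 208, 208, 213, 213, 209, 209, 209, 205, 206, 201, 204, 202, 204, 204, 206, 205, 206, 206, 206, 204, 208, 208, 210, 212, 213, 212, 214, 211, 211, 209, 206, 206, 200, 208, 210, 210, 206, 205, 206, 206, 204, 202, 203, 201, 202, 201, 205, 207, 208, 209, 212, 210, 207, 201, 188, 174, 148, 125, 1
[... 1008 characters left out ...]
, 120, 122, 124, 121, 125, 123, 125, 123, 123, 119, 119, 122, 122, 123, 122, 120, 124, 120, 122, 121, 119, 121, 122, 118, 118, 120, 122, 129, 134, 130, 133, 131, 132, 132, 130, 132, 129, 135, 131, 126, 128, 129, 132, 132, 133]
[[-0.0221 -0.0019  0.0003]
 [-0.0215 -0.0019  0.0003]
 [-0.0189 -0.0019  0.0003]
 [-0.0184 -0.0019  0.0003]
 [-0.018  -0.0019  0.0003]] [[-0.018   0.0101  0.0003]]
clock 9.8667 pos [ 0.4324 -0.2162  0.121 ] F [ 0.6 -0.3 -1.7] open 0.404 q [ 0.66  0.77 -0.48  2.09  0.8   0.47  0.86]
turn units [ 0.02  0.26 -0.01] shift units (cur tool) [ 5.67  0.03 12.84] (target tool) [ 5.4   0.05 12.96]
toolaxes
 [[ 0.962 -0.001  0.273]
 [-0.273 -0.001  0.962]
 [-0.    -1.    -0.001]]
```

View pics/w7c.png

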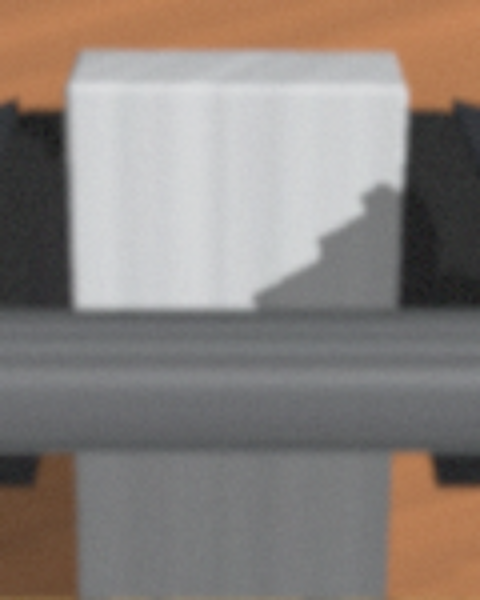

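Emit:
send_rows --motion '[[[0,0.13,0,0.3,0,0.8,1],[0,0.13,0,0.3,0,0.8,1],[0,0,0,0.3,0,0.8,1],[0,0,0,0.3,0,0.8,1],[0,0,0,0.3,0,0.8,1]]]'

```text
clock: 10.28
tool_pos: [0.4846, -0.1476, 0.1201]
eef_rot: [0.7, -0.105, 0.105, -0.699]
contact_force: [-0.5, 0.8, -1.4]
opening: 0.402
```

Emit:
send_rows --motion '[[[0,0,0,0.3,0,0.8,1],[0,0,0,0.3,0,0.8,1],[0,0,0,0.3,0,0.8,1],[0,0,0,0.3,0,0.8,1],[0,0,0,0.3,0,0.8,1]]]'

```text
clock: 10.7
tool_pos: [0.5367, -0.0798, 0.1198]
eef_rot: [0.7, -0.105, 0.104, -0.699]
contact_force: [0.3, -0.1, -1.6]
opening: 0.406
```

Emit:
send_rows --motion '[[[0,0,0,0.3,0,0.8,1],[0,0,0,0.3,0,0.8,1],[0,0,0,0.3,0,0.8,1],[0,0,0,0.3,0,0.8,1],[0,0,0,0.3,0,0.8,1]]]'

```text
clock: 11.12
tool_pos: [0.5886, -0.0121, 0.1196]
eef_rot: [0.7, -0.105, 0.104, -0.699]
contact_force: [-0.3, -0.3, -1.5]
opening: 0.406
```

```bash
python3 -c "
from w import *
delta([0.6122,0,.12],np.radians(-17),0)
d=wrist('w8')
c=np.array([.642,-.009]);e=np.array([.9563,-.2924]);n=np.array([.2924,.9563])
P=[[*(c+a*e+b*n),.028] for a in(-.05,.05) for b in (-.015,-.005,.005,.015)]
print(proj(d,P).round(1).tolist())
"
```

```text
clock 11.1167 pos [ 0.5886 -0.0121  0.1196] F [-0.3 -0.3 -1.5] open 0.406 q [ 0.23  0.87 -0.51  1.77  0.64  0.68  0.62]
turn units [ 0.02 -0.   -0.01] shift units (cur tool) [ 0.95 -0.02  0.92] (target tool) [ 0.95 -0.02  0.92]
toolaxes
 [[ 0.956 -0.001  0.292]
 [-0.292 -0.002  0.956]
 [-0.    -1.    -0.002]]
[[283.5, 215.4], [297.7, 215.4], [311.9, 215.4], [326.2, 215.4], [283.0, 338.2], [295.8, 338.3], [308.6, 338.3], [321.4, 338.3]]
```

View pics/w8.png

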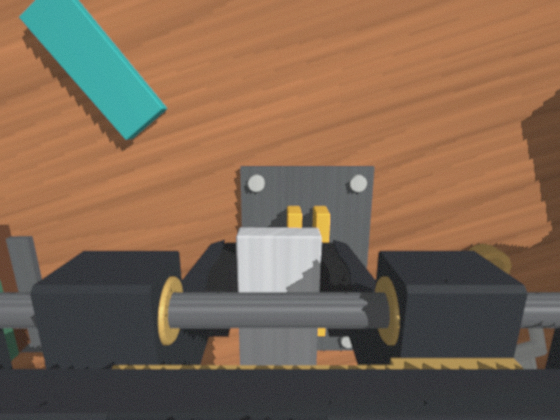

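The wrist view shows the parallels' front ends at (294,215) and (321,215), and the plate front edge at row 167, columns 239–374. I'll measure the offset against the prediction.

```bash
python3 -c "
from w import *
d=load('w8.npz');hsv=cv2.cvtColor(d['img'],cv2.COLOR_RGB2HSV)
i=d['img'][200:245,275:345,::-1];cv2.imwrite('pics/w8c.png',cv2.resize(i,None,fx=8,fy=8))
y=cv2.inRange(hsv,(18,130,140),(34,255,255))
for r in range(204,242,3):
    c=np.nonzero(y[r,270:350])[0]+270
    print(r,c.min() if len(c) else '', c.max() if len(c) else '', np.array(c)[np.nonzero(np.diff(c)>1)[0]] if len(c) else '')
p=onz(d,[[239,167],[374,167],[258-1,183.5],[358.5,183.5]],.006)
G=target_R(np.radians(-17),0);q=G.inv().apply(p-[.5886,-.0121,.1196]);print(q.round(4))
print(p[:2].round(4), p[:2].mean(0)+.08*np.array([.9563,-.2924,0]))
g=cv2.cvtColor(d['img'],cv2.COLOR_RGB2GRAY)
print(g[160:175,300].tolist(), g[175,230:250].tolist(), g[175,365:385].tolist())
"
```

```text
204   
207 288 325 [299]
210 288 327 [300]
213 288 329 [301]
216 288 329 [301]
219 288 329 [302]
222 288 329 [301]
225 287 329 [301]
228 319 329 []
231 321 329 []
234 321 328 []
237 322 328 []
240 323 328 []
[[-0.0308  0.1136 -0.0293]
 [-0.0308  0.1136  0.071 ]
 [-0.0183  0.1136 -0.0161]
 [-0.0183  0.1136  0.0602]]
[[ 0.5506 -0.0311  0.006 ]
 [ 0.5799  0.0648  0.006 ]] [ 0.64177848 -0.00656546  0.006     ]
[133, 127, 125, 127, 129, 120, 106, 103, 97, 100, 99, 97, 99, 95, 95] [135, 132, 135, 133, 134, 122, 105, 84, 79, 84, 88, 101, 101, 99, 102, 102, 103, 103, 97, 97] [104, 101, 100, 102, 101, 101, 103, 102, 110, 116, 125, 126, 125, 125, 130, 130, 130, 134, 129, 130]
```

View pics/w8c.png

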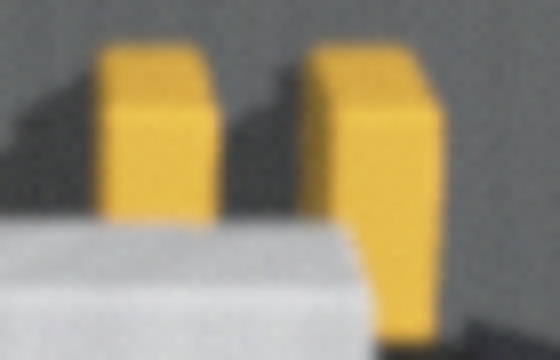

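Emit:
send_rows --motion '[[[0,0,0,0.22,0,0.3,1],[0,0,0,0.22,0.4,0.3,1],[0,0,0,0.22,0.8,0.3,1],[0,0,0,0.22,0.8,0.15,1],[0,0,0,0,0.6,0,1]]]'

```text
clock: 11.58
tool_pos: [0.6116, 0.0017, 0.066]
eef_rot: [0.7, -0.105, 0.105, -0.699]
contact_force: [0.4, 1.2, -1.1]
opening: 0.401
```

```bash
cat > m.py <<'E'
import sys
from w import *
n=sys.argv[1]
delta([0.6115,.0029,.0385],np.radians(-17),0)
d=wrist(n)
c=np.array([.6413,-.0062]);e=np.array([.9563,-.2924]);k=np.array([.2924,.9563])
P=[[*(c-.05*e+b*k),.028] for b in (-.015,-.005,.005,.015)]
print(proj(d,P).round(1).tolist())
i=d['img'][150:290,200:360,::-1];cv2.imwrite(f'pics/{n}c.png',cv2.resize(i,None,fx=5,fy=4.2 if 0 else 5)[:600])
s=imaging.snapshot('side');cv2.imwrite(f'pics/{n}s.png',cv2.resize(s['img'][150:270,210:390,::-1],None,fx=4,fy=4))
np.savez(n+'s.npz',**s)
E
python3 m.py w9
```

```text
clock 11.5833 pos [0.6116 0.0017 0.066 ] F [ 0.4  1.2 -1.1] open 0.401 q [ 0.18  0.97 -0.47  1.72  0.69  0.63  0.59]
turn units [ 0.02 -0.01 -0.  ] shift units (cur tool) [-0.02  1.38  0.06] (target tool) [-0.02  1.38  0.05]
toolaxes
 [[ 0.956 -0.001  0.293]
 [-0.293 -0.002  0.956]
 [-0.    -1.    -0.002]]
[[252.1, 209.1], [270.9, 209.1], [289.7, 209.1], [308.6, 209.1]]
```

View pics/w9c.png

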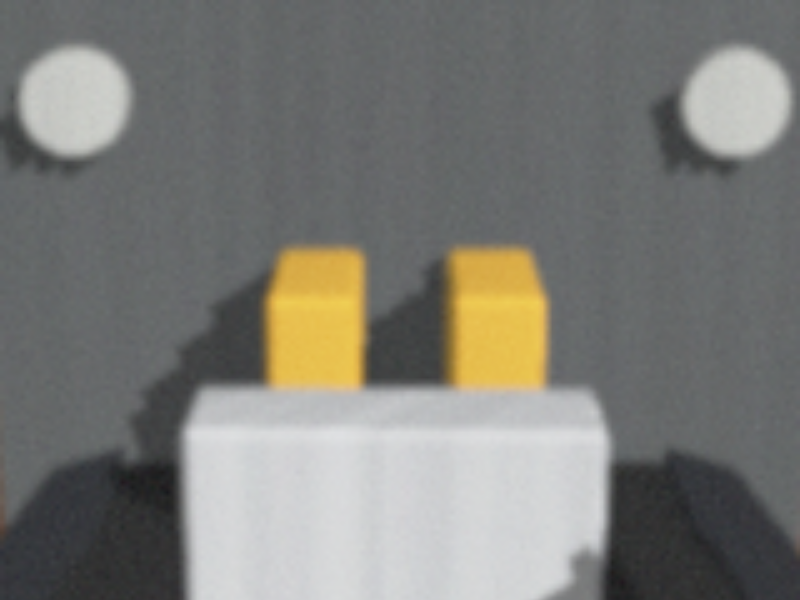

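View pics/w9s.png

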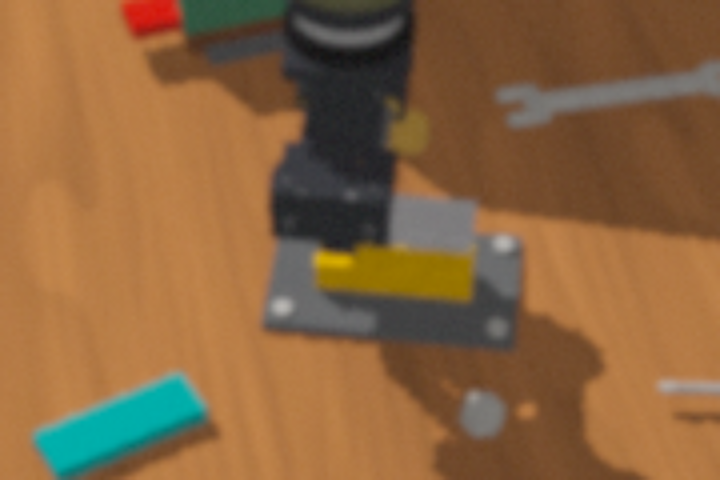

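The wrist crop puts the parallels' centre at column 281.3 and the blank's at 279.2, so about 1.3 mm in +z remains; x agrees. Correcting that and lowering.

Emit:
send_rows --motion '[[[0,0,0,0,0.2,0.03,1],[0,0,0,0,0.3,0.03,1],[0,0,0,0,0.3,0,1],[0,0,0,0,0.2,0,1],[0,0,0,0,0.1,0,1]]]'

```text
clock: 12.1
tool_pos: [0.6114, 0.0032, 0.0453]
eef_rot: [0.7, -0.105, 0.104, -0.699]
contact_force: [-0.3, 0.3, -1.6]
opening: 0.4
```

```bash
python3 m.py w10
```

```text
clock 12.1 pos [0.6114 0.0032 0.0453] F [-0.3  0.3 -1.6] open 0.4 q [ 0.16  1.   -0.45  1.72  0.71  0.59  0.57]
turn units [ 0.02  0.   -0.01] shift units (cur tool) [ 0.01  0.34 -0.01] (target tool) [ 0.01  0.34 -0.01]
toolaxes
 [[ 0.956 -0.001  0.292]
 [-0.292 -0.002  0.956]
 [-0.    -1.    -0.002]]
[[245.9, 222.3], [267.1, 222.3], [288.3, 222.3], [309.6, 222.3]]
```

View pics/w10c.png

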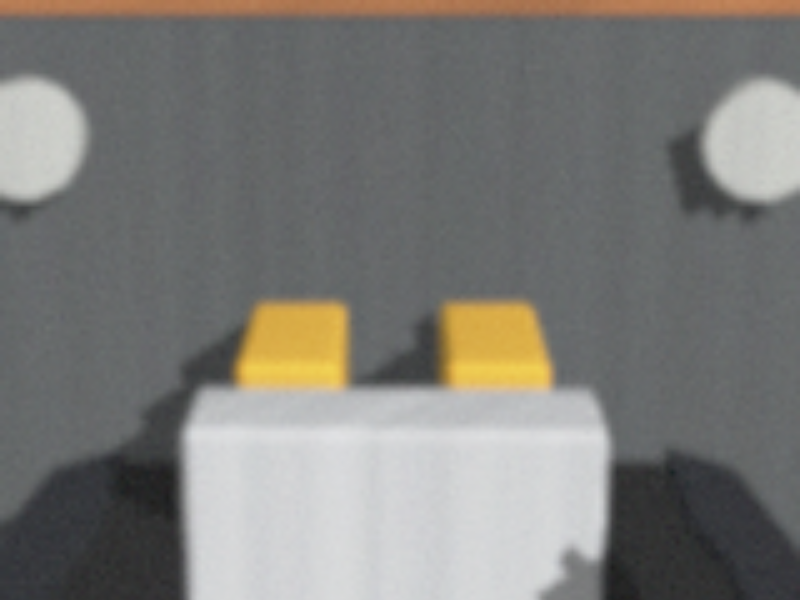

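View pics/w10s.png

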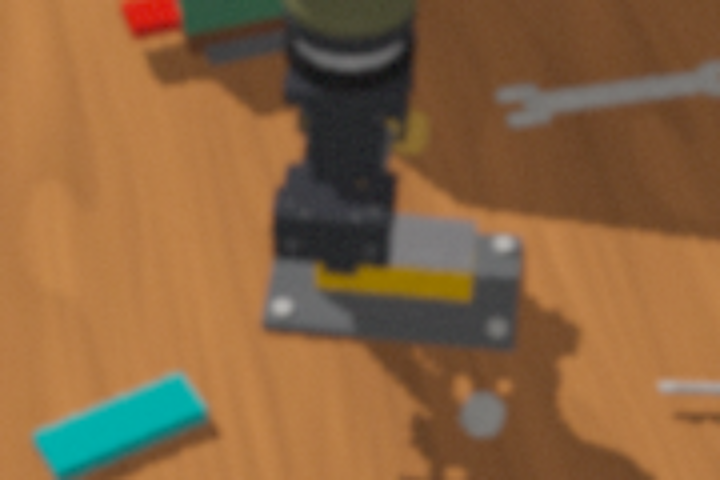

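Lateral agreement is now within 0.3 mm and the ends line up. Lowering gently to contact.

Emit:
send_rows --motion '[[[0,0,0,0,0.1,0,1],[0,0,0,0,0.1,0,1],[0,0,0,0,0.08,0,1],[0,0,0,0,0.05,0,1],[0,0,0,0,0,0,1]]]'

```text
clock: 12.62
tool_pos: [0.6116, 0.0034, 0.0389]
eef_rot: [0.7, -0.105, 0.104, -0.699]
contact_force: [0.4, 0.7, -1.0]
opening: 0.401
```

Emit:
send_rows --motion '[[[0,0,0,0,0.03,0,1],[0,0,0,0,0.03,0,1],[0,0,0,0,0,0,1],[0,0,0,0,0,0,1],[0,0,0,0,0,0,1]]]'

```text
clock: 13.03
tool_pos: [0.6118, 0.0035, 0.0382]
eef_rot: [0.7, -0.104, 0.104, -0.699]
contact_force: [-1.6, -0.5, 1.2]
opening: 0.403
```

Emit:
send_rows --motion '[[[0,0,0,0,0.03,0,1],[0,0,0,0,0,0,1],[0,0,0,0,0,0,1],[0,0,0,0,0,0,1],[0,0,0,0,0,0,1]]]'

```text
clock: 13.45
tool_pos: [0.6118, 0.0034, 0.0381]
eef_rot: [0.7, -0.104, 0.105, -0.699]
contact_force: [-1.6, -0.3, 7.0]
opening: 0.402
```

```bash
python3 m.py w11
```

```text
clock 13.45 pos [0.6118 0.0034 0.0381] F [-1.6 -0.3  7. ] open 0.402 q [ 0.16  1.01 -0.44  1.72  0.72  0.58  0.56]
turn units [0.02 0.   0.01] shift units (cur tool) [-0.   -0.02 -0.03] (target tool) [-0.   -0.02 -0.03]
toolaxes
 [[ 0.956 -0.     0.292]
 [-0.292 -0.002  0.956]
 [ 0.    -1.    -0.002]]
[[243.6, 226.5], [265.8, 226.6], [288.0, 226.6], [310.2, 226.6]]
```

View pics/w11c.png

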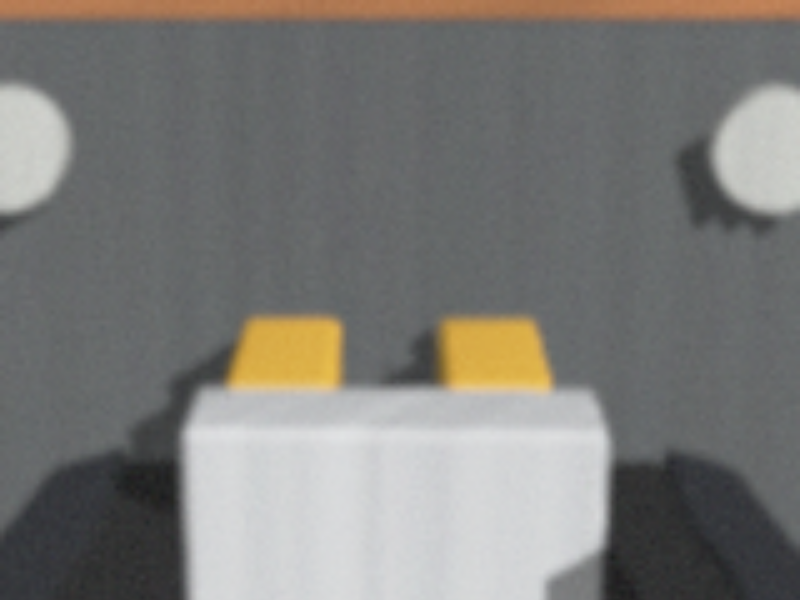

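View pics/w11s.png

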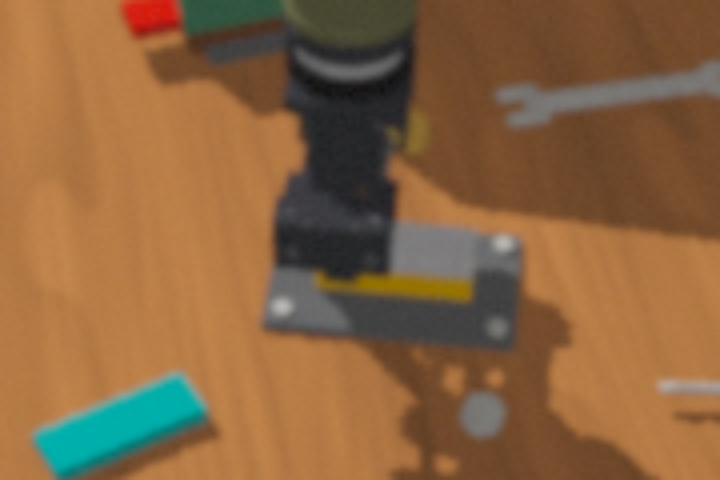

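Contact is about 7 N. The blank lies flat with its ends flush and is centred laterally to about 0.5 mm. I'll release with only a modest opening because the bush is nearby, then lift straight up.

Emit:
send_rows --motion '[[[0,0,0,0,0,0,-0.2],[0,0,0,0,0,0,-0.2],[0,0,0,0,0,0,-0.2],[0,0,0,0,0,0,-0.2],[0,0,0,0,0,0,-0.2]]]'

```text
clock: 13.97
tool_pos: [0.6117, 0.0034, 0.0372]
eef_rot: [0.7, -0.105, 0.104, -0.699]
contact_force: [0.4, 0.2, 0.0]
opening: 0.598
```

Emit:
send_rows --motion '[[[0,0,0,0,-0.1,0,-0.2],[0,0,0,0,-0.3,0,-0.2],[0,0,0,0,-0.6,0,-0.2],[0,0,0,0,-0.8,0,-0.2],[0,0,0,0,-0.8,0,-0.2]]]'

```text
clock: 14.38
tool_pos: [0.6117, 0.0036, 0.0907]
eef_rot: [0.7, -0.104, 0.104, -0.699]
contact_force: [0.7, -1.3, 1.1]
opening: 0.601
```

Emit:
send_rows --motion '[[[0,0,0,-0.3,-1,0,-0.2],[0,0,0,-0.6,-1,0,-0.2],[0,0,0,-1,-1,0,-0.2],[0,0,0,-1,-1,0,-0.2],[0,0,0,-1,-1,0,-0.2]]]'

```text
clock: 14.8
tool_pos: [0.5364, 0.0267, 0.1913]
eef_rot: [0.7, -0.104, 0.105, -0.699]
contact_force: [0.6, -1.0, 1.3]
opening: 0.596
```

Emit:
send_rows --motion '[[[0,0,0,-1,0,0,-0.2],[0,0,0,-1,0,0,-0.2],[0,0,0,-1,0,0,-0.2],[0,0,0,-1,0,0,-0.2],[0,0,0,0,0,0,-0.2]]]'

```text
clock: 15.22
tool_pos: [0.457, 0.0507, 0.1905]
eef_rot: [0.701, -0.104, 0.102, -0.699]
contact_force: [-1.1, -0.1, 1.1]
opening: 0.602
```

```bash
python3 - <<'E'
from w import *
print(get_state()["clock"],get_state()["tool_pos"],get_state()["contact_force"])
d=wrist('w12')
for n,(x,y,w,h,k) in dict(top=(250,160,150,110,5),side=(230,180,130,145,4)).items():
    s=imaging.snapshot(n);np.savez('end'+n+'.npz',**s);cv2.imwrite(f'pics/end{n}.png',cv2.resize(s['img'][y:y+h,x:x+w,::-1],None,fx=k,fy=k,interpolation=cv2.INTER_CUBIC))
    cv2.imwrite(f'pics/endfull{n}.png',s['img'][...,::-1])
E
```

```text
15.2167 [0.45695621 0.05068258 0.19051127] [-1.05614982 -0.07461717  1.08811171]
```

View pics/w12.png

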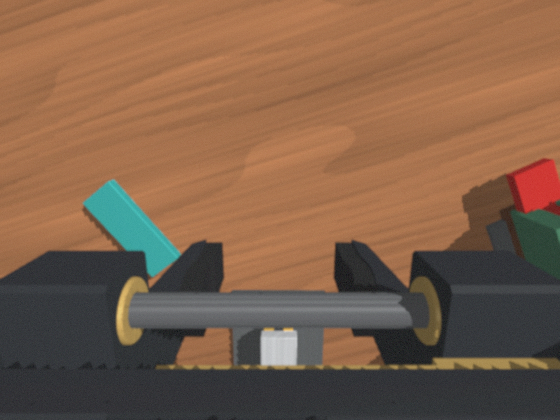

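View pics/endtop.png

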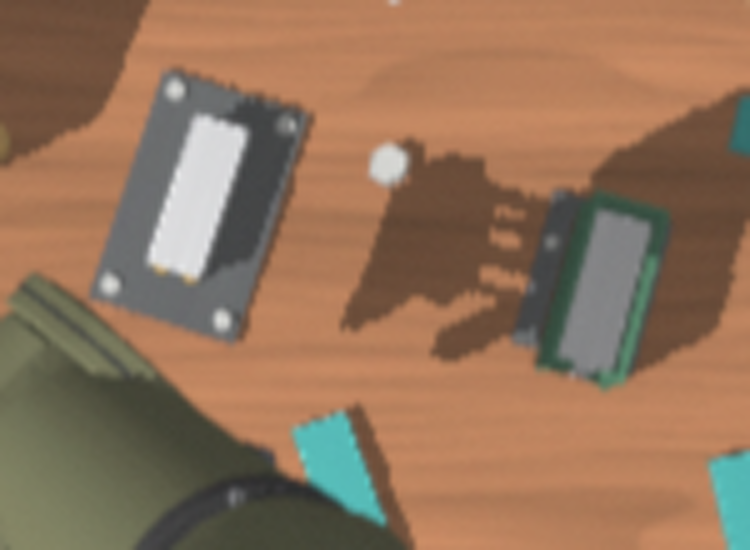

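View pics/endside.png

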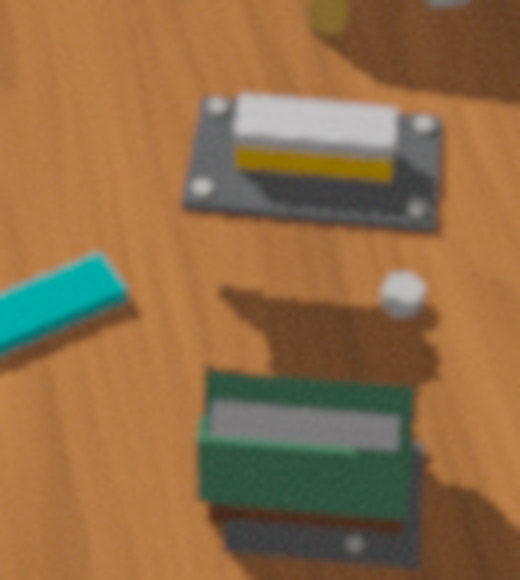

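Side and top views show the blank lying flat on the parallels (top crop (197,195)) and the chute stack flat. One numeric check against the rest in the same views.

```bash
python3 - <<'E'
from h import *
ref=dict(top=(.6410,-.0080),side=(.6430,-.0095))
e=np.array([.9563,-.2924]);k=np.array([.2924,.9563])
for n,(x,y,w,h) in dict(top=(275,178,30,42),side=(285,200,50,25)).items():
    d=load(f'end{n}.npz');hsv=cv2.cvtColor(d['img'],cv2.COLOR_RGB2HSV)
    m=np.zeros((420,560),np.uint8);m[y:y+h,x:x+w]=((hsv[...,1]<45)&(hsv[...,2]>(165)))[y:y+h,x:x+w]
    c=max(cv2.findContours(m,0,1)[0],key=cv2.contourArea)
    m2=np.zeros_like(m);cv2.drawContours(m2,[c],-1,1,-1);yy,xx=np.nonzero(m2)
    W=onz(d,np.c_[xx,yy],.040)[:,:2];q=W.mean(0);u,s,v=np.linalg.svd(W-q,full_matrices=False);a=(W-q)@v.T
    print(n,q.round(4),"size",np.ptp(a,axis=0).round(4),"yaw",np.degrees(np.arctan(v[0,1]/v[0,0])).round(1),"off along/across",np.round([(q-ref[n])@e,(q-ref[n])@k],4))
E
```

```text
top [ 0.6408 -0.0059] size [0.1017 0.036 ] yaw -16.6 off along/across [-0.0008  0.0019]
side [ 0.6417 -0.0076] size [0.0988 0.0371] yaw -16.7 off along/across [-0.0018  0.0014]
```

```bash
python3 -c "
from plant import job
print(job.finish_job())"
```

```text
the job is handed in; nothing more can be done
None
```

I drew the bottom aluminium blank straight out of its chute and laid it on the two yellow parallels. I held it until it was resting on them (about 7 N down), then let go and moved the arm clear. The job was handed in at about 15 s.

**Last checks:**
- **Blank:** it lies flat and lengthwise on the parallels, at -16.6° to -16.7° against about -17° for the rest.
- **Centring:** the checks disagree slightly. The wrist view at contact showed it about 0.5–0.75 mm off across the rest and flush at the ends. The top and side cameras gave 1.4–1.9 mm across and 0.8–1.8 mm along, which is about their 2 mm calibration.
- **Chute:** the upper blanks tipped back during the draw as expected, then settled. In the final pictures the top one lies flat inside the chute.
- **Other items:** I moved nothing else, and the force readings showed no unexpected contact. I did not measure the red blanks, tin, jar, nut or bush again.

**During the approach:** leaning the gripper back brought joint 6 down to 0.05 rad, close to its 0.04 limit. I went back to a vertical grip before taking hold of the blank.

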